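# Gather the oiled lock plugs at the pouring corner

## Robot

A 6-joint arm with a two-finger parallel gripper is mounted at the origin on a cart in front of the work surface, level with it; the furniture and walls round the work are solid. World frame = base frame: x ahead of the robot, y to its left, z up, the work surface at z = 0. Lengths are in m, angles in rad, forces in N, time in s.
With the tool pointing down it reaches from about 0.425 to 0.95 m from the base axis. Payload 3.5 kg.
Tool frame: the origin (TCP) lies on the centre line of the jaws, within the pads' length; the fingertips stand 25 mm ahead of it and the grasp point (between the pads) lies 6 mm ahead of it (ctrl.finger_overhang is the distance from the TCP to the fingertips, in m); z points along the fingers, y is the line along which they close (so a half turn about z gives the same grasp; the last joint's range is limited). The gripper opens to 85 mm and grips with 20 to 120 N. Pads are 22 mm wide; open, the fingers measure 114 mm over their backs; the gripper's body (76 mm by 85 mm) begins 54 mm behind the grasp point. The pads swing forward as they close: fully open they stand 13 mm farther back than shut.
Start: joints at [1.074, 0.286, 1.577, -0, 1.279, -0.15], TCP at [0.229, 0.635, 0.256] pointing down, gripper open.
Joint ranges: [-2.77, 2.77], [-0.9, 2.22], [0.21, 2.48], [-1.53, 4.67], [0.24, 2.81], [-2.84, 2.84]. Speed limits (rad/s): [2.79, 2.79, 3.14, 3.14, 3.14, 3.14].

## Interface

Orientations are given as a unit quaternion [x, y, z, w].
In Python, from plant import get_state, imaging, job, ctrl gives the robot as it stands.
- The arm moves only by the tool jog_arm, never from a script. Its argument "increments" is a list of rows, each an object of numbers: "dx", "dy", "dz": the shift along the world's x, y, z each as a share of 12 cm, from -1 to 1; "ax", "ay", "az": the turn, a rotation vector about the world's x, y, z each as a share of pi/2 rad, from -1 to 1; "gripper": the gripper command: -1 is shut, 1 is fully open, values between are in proportion. A call has 1 to 10 rows; each row is the pose to reach, as a shift and turn from the pose commanded when the call began; what a row does not reach only later rows make up. A row lasts 1/10 s, in which the tool goes at most 50 mm and 8.59 degrees, less where a joint would pass 70% of its speed; a pose out of reach is approached as far as the arm can. A call with a number of a shift or a turn outside -1 to 1 is refused whole. A call with a gripper value outside its range is refused whole. The fingers move at their own pace and stop on an object; "force" is the grip in N (left out, the last holds). Time passes only in rows, so rows that repeat a pose let the fingers close. It gives the time, the measured TCP pose, the force, the opening and the grip force at its end, in the units of the state.
- get_state(): the state, without advancing time (a new reading comes with each control period).
- imaging.read_camera(name): name is "scene" or "top" or "wrist"; returns a dict with "frame" (384x512x3 uint8, blue, green, red), "depth" (384x512 float32, m along the optical axis (not along the pixel's ray), 0 where there is no reading), "camera_matrix" (3x3 intrinsics, pixels), "dist" ([k1, k2, p1, p2, k3] as OpenCV has them; the pictures are not rectified), "extrinsics" (4x4, takes a point from camera to world coordinates); the wrist camera has in their place "mount" (4x4, takes a point from camera to tool coordinates, whose origin is the TCP and whose axes are the flange's). Camera axes: x right, y up, looking along -z (the intrinsics and any distortion apply to the point x, -y, -z); pixel columns grow to the right and rows downward; lengths in m; the calibration is good to about 2 mm. A picture is of the moment at which its call begins: read the wrist's pose just before it.
- job.sign_off(): hands the job in; it is judged then, once.
The state is a dict: "time": time; "qpos": joint angles; "dq": joint speeds; "joint_efforts": joint torques, N m; "eef_pos": TCP position; "tcp_rot": TCP orientation; "contact_force": force on the tool from outside, world axes, zero at the start; "wrist_torque": the same for the moment, N m; "opening": opening from 0.0 (shut) to 1.0 (fully open); "finger_force": force on a finger pad.
Only numpy, scipy, OpenCV 4.12 (cv2) and the standard library are available. Lean on these libraries where they do the work, as an engineer would, in place of code of your own. Each camera call takes 0.05 s, during which the arm holds its last target. There are 200 camera calls.

## Task

Four oiled brass lock plugs lie loose in the pouring tote and the slide gate of its spout has been left open. With the tote standing on the desk, slide the gate fully shut, then lift the tote by its handle and tip it about 35 degrees, spout corner lowest, until all four plugs have slid together into the spout corner behind the gate. Finish holding it still like that, tilted and clear of the desk with no plug lost, ready for pouring; leave the other things on the desk where they are.

Things in the scene. Friction and masses are not known exactly. Their poses are not given: they have to be found in the camera images.
- tote: Open sheet-metal parts tote, loose, 0.5 kg. Tray 150 mm (x) by 200 mm (y), rim 46 mm up, walls 3 mm, inner floor 6 mm up; over its middle a fixed bridge handle along y. Spout: window 45 mm wide, 29 mm high in the near long wall (-x side) at the +y corner, pouring lip outside it, closed by a slide gate. Origin: centre of the underside, z up, -x the side with spout and gate.
- tote_handle (a point): Middle of the tote's handle grip, on which to lift: a flat-sided rubber sleeve 16 mm wide (tote x), 22 mm high, 110 mm long (tote y), its centre 88 mm above the underside; the bar is free all round, the tray floor is 71 mm below it. Axes as the tote's. The tote hangs nearly balanced here.
- gate_grip (a point): Centre of the gate's grip tab: an upright black block 12 mm (tote x) by 16 mm (tote y) by 28 mm high that rides just above the rim of the near wall (its foot 49 mm, its top 77 mm above the desk). Pinch it across the 16 mm or push it along the wall. Axes as the tote's.
- gate (a joint): Travel of the slide gate in m: 0 = fully shut (hard stop, window covered), 0.044 = fully open. It grows as the tab moves towards the tote's -y, so shutting moves the tab to +y along the wall. Moves with about 1 N and stays where it is left.
- spout_corner (a point): The spout corner of the tote: the point on the inner floor where the near wall and the +y side wall meet, at (-72, 97, 6) mm in the tote's frame. The plugs are to gather here.
- spout_tip (a point): Underside of the pouring lip's outer edge at (-109, 74, 2) mm in the tote's frame: about the lowest point of the tote when the spout corner is tipped down.
- plug0_mid (a point): Centre of a brass lock plug: a plain cylinder 13 mm in diameter, 22 mm long, 25 g, lying loose in the tote; x is its long axis. The oiled plugs slide or roll once the floor slopes beyond about 12 degrees, and also along a wall when the tote is tipped 30 degrees or more towards the corner.
- plug1_mid (a point): Centre of the second plug, the same kind.
- plug2_mid (a point): Centre of the third plug, the same kind.
- plug3_mid (a point): Centre of the fourth plug, the same kind.
- cyl_brass: Bystander: brass euro-profile lock cylinder, 17 x 64 x 38 mm, on the desk right of the tote; origin at its underside. Leave alone.
- cyl_nickel: Bystander: nickel euro-profile lock cylinder, 17 x 72 x 38 mm, on the desk right of the tote; origin at its underside. Leave alone.
- pins: Bystander: drilled steel pin block, 42 x 62 x 30 mm, far right of the tote; origin at its underside. Leave alone.
- oil: Bystander: small oil dropper bottle, 33 mm across, 98 mm high, behind the tote on the left; origin at its underside. Leave alone.

How it is judged:
On the way, in this order (a step that is already met when the one before it is completed fails the run):
1. the slide gate is fully shut while the tote stands level on the desk (value of joint gate below 0.004 m and angle between tote's own z axis and vertical below 0.06 rad and height (world z) of tote below 0.008 m), for 0.2 s.
2. the tote is off the desk, tipped at least 20 degrees, with all four plugs in the spout corner (height (world z) of spout_tip above 0.01 m and angle between tote's own z axis and vertical above 0.35 rad and distance between each of plug0_mid, plug1_mid, plug2_mid, plug3_mid and spout_corner below 0.08 m), for 0.2 s.
At the end, for the whole second after the job is handed in: At the end the robot still holds the tote: the gate is within 4 mm of fully shut, the tote is tilted 20 to 55 degrees, its pouring lip is at least 10 mm above the desk, it hangs in the fingers at rest, and the centres of all four plugs lie within 80 mm of the spout corner (all of step 2 and value of joint gate below 0.004 m and angle between tote's own z axis and vertical below 0.96 rad and height (world z) of tote above 0.05 m and contact force between tote and the fingers above 2 N and linear speed of tote below 0.02 m/s and angular speed of tote below 0.15 rad/s); the arm keeps its last pose, push and grip.
It fails at once if a bystander (either lock cylinder, the pin block or the oil bottle) is moved more than 25 mm (distance of any of cyl_brass, cyl_nickel, pins, oil from where it was at the start of the episode above 0.025 m).
It also fails if it takes over 54 s, if anything falls off the work surface, if the arm or the gripper's body presses on something with over 40 N, if the wrist force passes 120 N, or if a joint passes its speed limit or range.

## Working session

There is one attempt and no reset: what is moved stays moved. The work goes in short steps, Python scripts to look and compute and a tool call to move; the robot and the scene stay as the last step left them, time stands still between calls to the robot, and variables do not carry over. Pictures are saved under pics/ and viewed, at most 11 in all, crops included, and the job is handed in when it is done.

Besides the shell and the picture viewer there is one more tool, called after ">>>" as a command line: name --argument value ..., lists and objects as JSON in quotes. jog_arm: Moves the arm, as the interface text tells. Shift numbers are shares of 12 cm and turn numbers shares of pi/2 rad, none past 1 either way. Its arguments: {"type":"object","properties":{"increments":{"type":"array"},"force":{"type":"number"}},"required":["increments"]}

```bash
mkdir -p pics; cat > h.py <<'E'
import numpy as np, cv2
from plant import get_state, imaging, job, ctrl
def snap(n,f):
    r=imaging.read_camera(n); cv2.imwrite('pics/'+f,r['frame']); np.savez('pics/'+f+'.npz',**r); return r
def pts(r,uv,E):
    uv=np.array(uv,float).reshape(-1,1,2)
    n=cv2.undistortPoints(uv,r['camera_matrix'],r['dist']).reshape(-1,2)
    d=np.array([r['depth'][int(v),int(u)] for u,v in uv.reshape(-1,2)])
    c=np.c_[n[:,0]*d,-n[:,1]*d,-d]
    return c@E[:3,:3].T+E[:3,3]
E
python3 - <<'E'
from h import *
print(get_state())
a=snap('scene','s0.png');b=snap('top','t0.png')
cv2.imwrite('pics/c0.png',cv2.resize(np.vstack([a['frame'],b['frame']]),(400,600)))
print(b['extrinsics'],a['extrinsics'],ctrl.finger_overhang)
E
```

```text
{'time': 0.0, 'qpos': array([ 1.07400315e+00,  2.87196028e-01,  1.57817120e+00, -3.01254532e-05,
        1.27859796e+00, -1.50000497e-01]), 'dq': array([ 4.33860778e-04,  5.47900629e-04,  7.78073824e-05, -8.63889222e-04,
        4.52809123e-05, -2.55465382e-04]), 'joint_efforts': array([ 2.44262656e-04, -4.05970538e+01, -2.92631131e+01, -5.27442478e-05,
        5.79126427e-03,  5.24773270e-06]), 'eef_pos': array([0.22911223, 0.63429299, 0.25493   ]), 'tcp_rot': array([ 1.72524335e-01,  9.85004541e-01, -1.12935863e-03, -3.63312401e-04]), 'contact_force': array([-0.18738901,  0.07017586,  0.32415847]), 'wrist_torque': array([-0.06734849,  0.01304564, -0.01187931]), 'finger_force': 0.0, 'opening': 1.001475277544278}
[[ 0.02776445  0.98893946 -0.14569788  0.42558083]
 [-0.99957177  0.02611928 -0.01319291 -0.05908566]
 [-0.00924147  0.14600179  0.98924116  1.36771933]
 [ 0.          0.          0.          1.        ]] [[ 0.89548088  0.30890151 -0.32045882  0.27723517]
 [-0.44507354  0.62928064 -0.63711492 -0.71139537]
 [ 0.00485277  0.71315197  0.70099267  0.80458842]
 [ 0.          0.          0.          1.        ]] 0.025
```

View pics/t0.png

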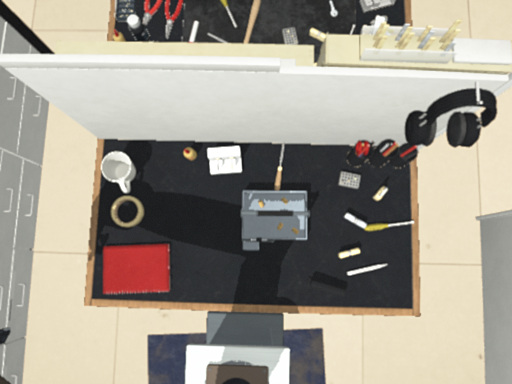

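View pics/s0.png

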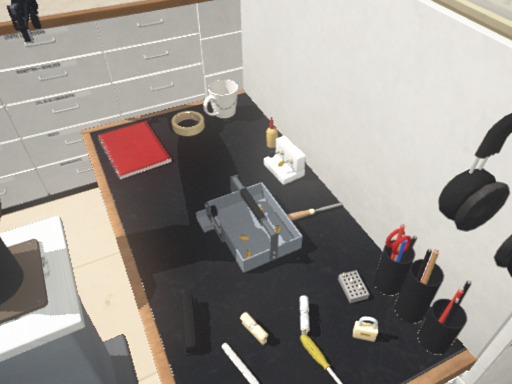

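The top view shows the tote at about (275, 215), with the spout and tab at its lower-left (250, 244). The scene view shows it at about (250, 225), with four plugs inside. I'll zoom in on both.

```bash
python3 - <<'E'
from h import *
a=np.load('pics/s0.png.npz');b=np.load('pics/t0.png.npz')
A=cv2.resize(a['frame'][165:275,185:315],None,fx=4,fy=4,interpolation=cv2.INTER_CUBIC)
B=cv2.resize(b['frame'][175:265,225:325],None,fx=5,fy=5,interpolation=cv2.INTER_CUBIC)
cv2.imwrite('pics/z.png',cv2.resize(np.hstack([cv2.copyMakeBorder(A,0,10,0,0,0),B]),None,fx=.78,fy=.78) if A.shape[0]+10==B.shape[0] else A)
print(A.shape,B.shape)
# heights from depth in top view
H,W=b['depth'].shape
vv,uu=np.mgrid[175:265,225:325]
P=pts(b,np.c_[uu.ravel(),vv.ravel()],b['extrinsics'])
np.set_printoptions(precision=3,suppress=True)
def show(n,m):
    q=P[m]; print(n,m.sum(),q.mean(0),q.min(0),q.max(0))
    r=cv2.minAreaRect((q[:,:2]*1000).astype(np.float32)); print(r)
z=P[:,2]
show('handle',(z>.085)); show('rim',(z>.035)&(z<.055)); show('tab',(z>.06)&(z<.085));show('all',(z>.02))
print(np.histogram(z,bins=np.arange(-.01,.12,.01)))
E
```

```text
(440, 520, 3) (450, 500, 3)
handle 382 [ 0.551 -0.099  0.187] [ 0.426 -0.204  0.087] [0.571 0.    1.368]
((498.0314636230469, -102.85514831542969), (143.57168579101562, 203.77630615234375), 0.8595302104949951)
rim 349 [ 0.556 -0.09   0.046] [ 0.476 -0.201  0.035] [0.638 0.    0.054]
((557.6629028320312, -100.85590362548828), (160.4254150390625, 200.44712829589844), 1.2835664749145508)
tab 28 [ 0.493 -0.064  0.075] [ 0.478 -0.201  0.066] [0.559 0.001 0.084]
((518.1747436523438, -102.20304107666016), (74.751708984375, 201.97813415527344), 3.0456347465515137)
all 893 [ 0.556 -0.095  0.104] [ 0.426 -0.204  0.02 ] [0.69  0.001 1.368]
((563.7372436523438, -98.44833374023438), (219.3437957763672, 243.15789794921875), 24.32840347290039)
(array([2456, 5232,  417,  105,   41,  312,   25,    3,   22,    9,  274,
         75]), array([-0.01,  0.  ,  0.01,  0.02,  0.03,  0.04,  0.05,  0.06,  0.07,
        0.08,  0.09,  0.1 ,  0.11]))
```

View pics/z.png

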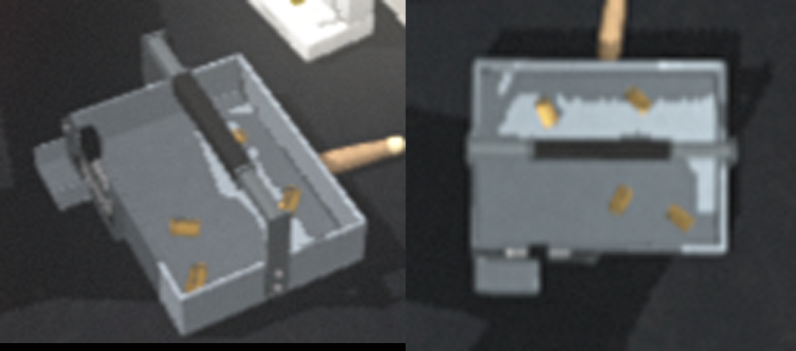

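The zoom shows the tote almost aligned with the world axes. The handle sleeve spans the middle and the spout lip is at the left. The tab is a small black block on the near wall, at (90, 140) in the left crop. Next I'll measure the handle axis and tab from both views' depth.

```bash
python3 - <<'E'
from h import *
np.set_printoptions(precision=4,suppress=True)
for f,(u0,u1,v0,v1) in {'t0':(225,325,175,265),'s0':(185,315,165,275)}.items():
    r=np.load(f'pics/{f}.png.npz')
    vv,uu=np.mgrid[v0:v1,u0:u1]; uv=np.c_[uu.ravel(),vv.ravel()]
    uv=uv[r['depth'][uv[:,1],uv[:,0]]>0]
    P=pts(r,uv,r['extrinsics']); fr=r['frame'][uv[:,1],uv[:,0]].max(1)
    z=P[:,2]
    m=(z>.09)&(z<.13)&(P[:,0]>.53)&(P[:,0]<.6); q=P[m]
    print(f,'handle',m.sum(),q.min(0),q.max(0),'zmed',np.median(q[:,2]))
    s=m&(np.abs(P[:,1]+.1)<.05)
    print(' sleeve',P[s].mean(0),P[s][:,0].min(),P[s][:,0].max(),'fit x(y)',np.polyfit(P[m][:,1],P[m][:,0],1))
    d=m&(fr<60); print(' dark sleeve y',P[d][:,1].min(),P[d][:,1].max(), P[d].mean(0))
    t=(z>.052)&(z<.085)&(P[:,0]<.52)
    print(' tab',t.sum(),P[t].mean(0),P[t].min(0),P[t].max(0)); print(np.c_[uv[t],P[t],fr[t]][:40])
    # rim near wall / side walls
    w=(z>.04)&(z<.052); 
    for nm,k in dict(near=w&(P[:,0]<.5),far=w&(P[:,0]>.61),left=w&(P[:,1]>-.01)&(P[:,0]<.62)&(P[:,0]>.5),right=w&(P[:,1]<-.19)&(P[:,0]<.62)&(P[:,0]>.5)).items(): print(nm,k.sum(),np.median(P[k],0) if k.any() else '',(np.polyfit(P[k][:,1],P[k][:,0],1)if nm in('near','far') else np.polyfit(P[k][:,0],P[k][:,1],1)) if k.sum()>5 else '')
E
```

```text
t0 handle 349 [ 0.5508 -0.2039  0.0903] [0.5713 0.0001 0.1087] zmed 0.09755938157065636
 sleeve [ 0.5608 -0.1008  0.0981] 0.5526679290344065 0.5695007070823378 fit x(y) [-0.024   0.5585]
 dark sleeve y -0.1499258427998762 -0.054070999748602626 [ 0.5595 -0.1034  0.099 ]
 tab 30 [ 0.4832 -0.0536  0.0711] [ 0.476  -0.0684  0.052 ] [ 0.5149 -0.0028  0.0808]
[[242.     228.       0.5149  -0.0028   0.052  107.    ]
 [256.     237.       0.4876  -0.0469   0.07   105.    ]
 [257.     237.       0.4874  -0.05     0.074   92.    ]
 [258.     237.       0.4877  -0.053    0.0706  89.    ]
 [259.     237.       0.4876  -0.056    0.0747  88.    ]
 [260.     237.       0.4876  -0.059    0.0766  89.    ]
 [261.     237.       0.4881  -0.0621   0.0674  99.    ]
 [256.     238.       0.4844  -0.047    0.0731  82.    ]
 [257.     238.       0.4842  -0.0501   0.0782  52.    ]
 [258.     238.       0.4844  -0.0531   0.0764  46.    ]
 [259.     238.       0.4844  -0.0561   0.0781  49.    ]
 [260.     238.       0.4846  -0.0591   0.0768  51.    ]
 [261.     238.       0.4848  -0.0621   0.0733  79.    ]
 [2
[... 3318 characters left out ...]
 0.4729  -0.0539   0.0703  42.    ]
 [212.     210.       0.4731  -0.0614   0.0775  36.    ]
 [213.     210.       0.4767  -0.0572   0.0717  42.    ]
 [214.     210.       0.4784  -0.0595   0.0731  43.    ]
 [215.     210.       0.4798  -0.0627   0.0755  39.    ]
 [216.     210.       0.4829  -0.0605   0.0719  52.    ]
 [211.     211.       0.4727  -0.0536   0.0666  44.    ]
 [212.     211.       0.473   -0.0607   0.0735  40.    ]
 [213.     211.       0.4747  -0.0628   0.0747  40.    ]]
near 275 [ 0.4837 -0.1004  0.047 ] [-0.0432  0.4787]
far 253 [ 0.6319 -0.0906  0.0464] [0.27  0.669]
left 118 [ 0.5494 -0.0031  0.0463] [ 0.0167 -0.012 ]
right 156 [ 0.5528 -0.2001  0.046 ] [ 0.0181 -0.2102]
```

>>> jog_arm --increments '[{"dx": 0.5,"dy": -0.96,"az": 0.237,"gripper": 1},{"dx": 0.5,"dy": -0.96,"az": 0.237,"gripper": 1},{"dx": 0.5,"dy": -0.96,"az": 0.237,"gripper": 1},{"dx": 0.5,"dy": -0.96,"az": 0.237,"gripper": 1}]'

```text
$.increments[0]: bad value
```

>>> jog_arm --increments '[{"dx": 0.5,"dy": -0.96},{"dx": 0.5,"dy": -0.96},{"dx": 0.5,"dy": -0.96},{"dx": 0.5,"dy": -0.96}]'

```text
$.increments[0]: bad value
```

>>> jog_arm --increments '[{"dx": 0.5,"dy": -0.96},{"dx": 0.5,"dy": -0.96},{"dx": 0.5,"dy": -0.96},{"dx": 0.5,"dy": -0.96}]'

```text
$.increments[0]: bad value
```

>>> jog_arm --increments '[{"dx": 0.4,"dy": -0.96},{"dx": 0.4,"dy": -0.96},{"dx": 0.4,"dy": -0.96},{"dx": 0.4,"dy": -0.96}]'

```text
$.increments[0]: bad value
```

>>> jog_arm --increments '[{"dx": 0.19,"dy": -0.96},{"dx": 0.19,"dy": -0.96},{"dx": 0.19,"dy": -0.96},{"dx": 0.19,"dy": -0.96},{"dx": 0.19,"dy": -0.96}]'

```text
$.increments[0]: bad value
```

>>> jog_arm --increments '[{"dx": 0,"dy": -0.95},{"dx": 0,"dy": -0.95,"dz": -0.4},{"dx": 0,"dy": -0.95,"dz": -0.8},{"dx": 0,"dy": -0.95,"dz": -0.8},{"dx": 0,"dy": -0.95,"dz": -0.8},{"dx": 0,"dy": -0.95,"dz": -0.8}]'

```text
$.increments[0]: bad value
```

```bash
python3 - <<'E'
from h import *
from scipy.spatial.transform import Rotation as R
np.set_printoptions(precision=4,suppress=True)
s=get_state(); T=np.eye(4); T[:3,3]=s['eef_pos'];T[:3,:3]=R.from_quat(s['tcp_rot']).as_matrix()
r=snap('wrist','w1.png'); E=T@r['mount']
print(s['time'],s['qpos'],s['eef_pos'],T[:3,:3],r['mount'])
vv,uu=np.mgrid[0:384:2,0:512:2]; uv=np.c_[uu.ravel(),vv.ravel()]
uv=uv[(r['depth'][uv[:,1],uv[:,0]]>0)]
P=pts(r,uv,E); z=P[:,2]
t=(z>.072)&(z<.082)&(P[:,0]<.51)&(P[:,0]>.45); q=P[t]
print('tabtop',t.sum(),np.median(q,0),np.percentile(q,[2,98],axis=0))
t=(z>.04)&(z<.05)&(P[:,0]<.51)&(P[:,0]>.45); q=P[t]; print('rim',t.sum(),np.median(q,0),np.percentile(q,[2,98],axis=0))
print([n for n in dir(ctrl) if n[0]!='_'])
E
```

```text
0.1 [ 1.074   0.2871  1.5781  0.      1.2786 -0.15  ] [0.2291 0.6343 0.255 ] [[-0.9405  0.3398 -0.001 ]
 [ 0.3398  0.9405 -0.0019]
 [ 0.0003 -0.0022 -1.    ]] [[ 0.001   0.9642  0.2652  0.0667]
 [ 1.     -0.0008 -0.0011 -0.001 ]
 [-0.0008  0.2652 -0.9642 -0.1175]
 [ 0.      0.      0.      1.    ]]
  return _methods._mean(a, axis=axis, dtype=dtype,
  ret = um.true_divide(
Traceback (most recent call last):
IndexError: index -1 is out of bounds for axis 0 with size 0
```

View pics/w1.png

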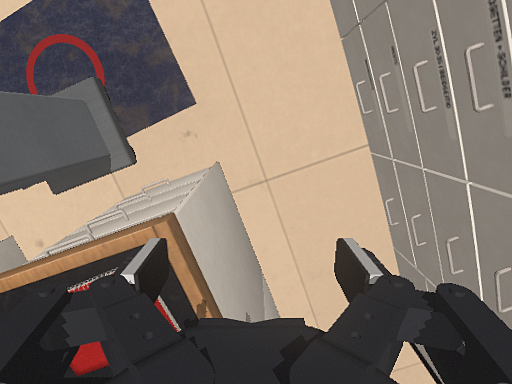

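The wrist view only shows the floor and the desk edge, because the moves were refused. The likely cause is that each row must carry every key, so I'll test one call that way.

>>> jog_arm --increments '[{"dx": 0.5,"dy": -0.96,"dz": 0,"ax": 0,"ay": 0,"az": 0.237,"gripper": 1},{"dx": 0.5,"dy": -0.96,"dz": 0,"ax": 0,"ay": 0,"az": 0.237,"gripper": 1},{"dx": 0.5,"dy": -0.96,"dz": 0,"ax": 0,"ay": 0,"az": 0.237,"gripper": 1},{"dx": 0.5,"dy": -0.96,"dz": 0,"ax": 0,"ay": 0,"az": 0.237,"gripper": 1}]'

```text
time: 0.55
eef_pos: [0.2908, 0.5168, 0.2559]
tcp_rot: [-0.011, 1.0, -0.001, -0.0]
contact_force: [-0.4, -0.4, 0.4]
opening: 0.998
finger_force: 0.0
```

>>> jog_arm --increments '[{"dx": 0.5,"dy": -0.96,"dz": 0,"ax": 0,"ay": 0,"az": 0,"gripper": 1},{"dx": 0.5,"dy": -0.96,"dz": 0,"ax": 0,"ay": 0,"az": 0,"gripper": 1},{"dx": 0.5,"dy": -0.96,"dz": 0,"ax": 0,"ay": 0,"az": 0,"gripper": 1},{"dx": 0.5,"dy": -0.96,"dz": 0,"ax": 0,"ay": 0,"az": 0,"gripper": 1}]'

```text
time: 0.95
eef_pos: [0.3505, 0.4025, 0.2562]
tcp_rot: [-0.011, 1.0, -0.0, 0.0]
contact_force: [0.2, 0.5, -0.6]
opening: 1.0
finger_force: 0.0
```

>>> jog_arm --increments '[{"dx": 0.5,"dy": -0.96,"dz": 0,"ax": 0,"ay": 0,"az": 0,"gripper": 1},{"dx": 0.5,"dy": -0.96,"dz": 0,"ax": 0,"ay": 0,"az": 0,"gripper": 1},{"dx": 0.5,"dy": -0.96,"dz": 0,"ax": 0,"ay": 0,"az": 0,"gripper": 1},{"dx": 0.5,"dy": -0.96,"dz": 0,"ax": 0,"ay": 0,"az": 0,"gripper": 1}]'

```text
time: 1.35
eef_pos: [0.4106, 0.288, 0.2564]
tcp_rot: [-0.011, 1.0, 0.0, 0.0]
contact_force: [0.5, 0.0, -0.9]
opening: 0.994
finger_force: 0.0
```

>>> jog_arm --increments '[{"dx": 0.4,"dy": -0.96,"dz": 0,"ax": 0,"ay": 0,"az": 0,"gripper": 1},{"dx": 0.4,"dy": -0.96,"dz": 0,"ax": 0,"ay": 0,"az": 0,"gripper": 1},{"dx": 0.4,"dy": -0.96,"dz": 0,"ax": 0,"ay": 0,"az": 0,"gripper": 1},{"dx": 0.4,"dy": -0.96,"dz": 0,"ax": 0,"ay": 0,"az": 0,"gripper": 1}]'

```text
time: 1.75
eef_pos: [0.4583, 0.1735, 0.2564]
tcp_rot: [-0.011, 1.0, 0.0, 0.0]
contact_force: [-0.2, 1.2, -0.3]
opening: 1.0
finger_force: 0.0
```

>>> jog_arm --increments '[{"dx": 0.19,"dy": -0.96,"dz": 0,"ax": 0,"ay": 0,"az": 0,"gripper": 1},{"dx": 0.19,"dy": -0.96,"dz": 0,"ax": 0,"ay": 0,"az": 0,"gripper": 1},{"dx": 0.19,"dy": -0.96,"dz": 0,"ax": 0,"ay": 0,"az": 0,"gripper": 1},{"dx": 0.19,"dy": -0.96,"dz": 0,"ax": 0,"ay": 0,"az": 0,"gripper": 1}]'

```text
time: 2.15
eef_pos: [0.4807, 0.059, 0.2563]
tcp_rot: [-0.012, 1.0, 0.0, 0.0]
contact_force: [-0.1, 0.3, -0.6]
opening: 1.002
finger_force: 0.0
```

>>> jog_arm --increments '[{"dx": 0,"dy": -0.95,"dz": 0,"ax": 0,"ay": 0,"az": 0,"gripper": 0},{"dx": 0,"dy": -0.95,"dz": -0.3,"ax": 0,"ay": 0,"az": 0,"gripper": 0},{"dx": 0,"dy": -0.95,"dz": -0.7,"ax": 0,"ay": 0,"az": 0,"gripper": 0},{"dx": 0,"dy": -0.95,"dz": -0.7,"ax": 0,"ay": 0,"az": 0,"gripper": 0},{"dx": 0,"dy": -0.95,"dz": -0.7,"ax": 0,"ay": 0,"az": 0,"gripper": 0},{"dx": 0,"dy": -0.95,"dz": -0.7,"ax": 0,"ay": 0,"az": 0,"gripper": 0}]'

```text
time: 2.75
eef_pos: [0.4811, -0.0536, 0.1735]
tcp_rot: [-0.014, 1.0, 0.0, 0.001]
contact_force: [0.4, -0.9, 0.9]
opening: 0.499
finger_force: 0.0
```

```bash
cat > look.py <<'E'
from h import *
from scipy.spatial.transform import Rotation as R
np.set_printoptions(precision=4,suppress=True)
def wrist(f):
    s=get_state(); T=np.eye(4); T[:3,3]=s['eef_pos'];T[:3,:3]=R.from_quat(s['tcp_rot']).as_matrix()
    r=snap('wrist',f); E=T@r['mount']
    print(s['time'],s['qpos'],s['eef_pos'],s['tcp_rot'],s['opening'],s['finger_force'],s['contact_force'])
    vv,uu=np.mgrid[0:384:2,0:512:2]; uv=np.c_[uu.ravel(),vv.ravel()]
    uv=uv[(r['depth'][uv[:,1],uv[:,0]]>0)]
    return r,uv,pts(r,uv,E)
def box(n,P,m):
    q=P[m]; print(n,m.sum(), np.median(q,0) if m.any() else '', np.percentile(q,[2,98],axis=0) if m.any() else '')
E
python3 - <<'E'
from look import *
r,uv,P=wrist('w2.png'); z=P[:,2]
box('tabtop',P,(z>.07)&(z<.085)&(P[:,0]<.51)&(P[:,0]>.45)&(P[:,1]>-.12)&(P[:,1]<.0))
box('rim',P,(z>.043)&(z<.05)&(P[:,0]<.51)&(P[:,0]>.45))
box('handle',P,(z>.09)&(z<.11)&(P[:,0]<.6)&(P[:,0]>.53))
E
```

```text
2.75 [-0.3212 -0.054   2.1092  0.0008  1.0852 -1.9198] [ 0.4811 -0.0536  0.1735] [-0.0137  0.9999  0.0001  0.0007] 0.4985366069393727 0.0 [ 0.4071 -0.856   0.86  ]
tabtop 79 [ 0.4786 -0.0569  0.0761] [[ 0.4739 -0.0637  0.0702]
 [ 0.4844 -0.049   0.0781]]
rim 364 [ 0.4854 -0.0827  0.0457] [[ 0.4757 -0.2025  0.0431]
 [ 0.5059 -0.0043  0.0477]]
handle 467 [ 0.5559 -0.0613  0.0967] [[ 0.5511 -0.2032  0.0904]
 [ 0.5649 -0.0157  0.0996]]
```

View pics/w2.png

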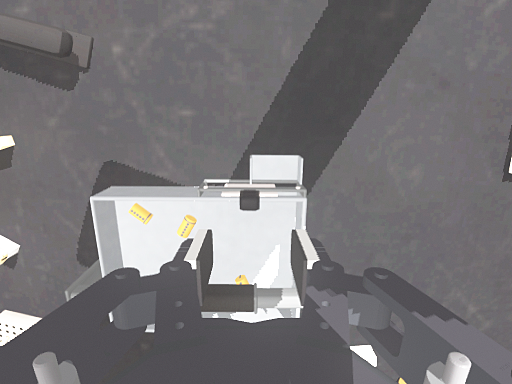

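The wrist view shows the tab at pixel (249, 200), between the finger lines, which measures (0.479, -0.056) with its top at 0.077. That agrees with the other two views. I'll descend, pinch the tab and slide it to +y.

>>> jog_arm --increments '[{"dx": 0,"dy": -0.01,"dz": -0.3,"ax": 0,"ay": 0,"az": 0,"gripper": 0},{"dx": 0,"dy": -0.01,"dz": -0.5,"ax": 0,"ay": 0,"az": 0,"gripper": 0},{"dx": 0,"dy": -0.01,"dz": -0.65,"ax": 0,"ay": 0,"az": 0,"gripper": 0},{"dx": 0,"dy": -0.01,"dz": -0.77,"ax": 0,"ay": 0,"az": 0,"gripper": 0},{"dx": 0,"dy": -0.01,"dz": -0.77,"ax": 0,"ay": 0,"az": 0,"gripper": 0}]'

```text
time: 3.3
eef_pos: [0.4803, -0.0552, 0.0799]
tcp_rot: [-0.013, 1.0, 0.0, -0.0]
contact_force: [-0.1, -0.3, -0.3]
opening: 0.501
finger_force: 0.0
```

>>> jog_arm --increments '[{"dx": 0,"dy": 0,"dz": 0,"ax": 0,"ay": 0,"az": 0,"gripper": -1},{"dx": 0,"dy": 0,"dz": 0,"ax": 0,"ay": 0,"az": 0,"gripper": -1},{"dx": 0,"dy": 0,"dz": 0,"ax": 0,"ay": 0,"az": 0,"gripper": -1},{"dx": 0,"dy": 0,"dz": 0,"ax": 0,"ay": 0,"az": 0,"gripper": -1},{"dx": 0,"dy": 0,"dz": 0,"ax": 0,"ay": 0,"az": 0,"gripper": -1}]' --force 25

```text
time: 3.8
eef_pos: [0.4818, -0.0568, 0.082]
tcp_rot: [-0.013, 1.0, -0.0, 0.002]
contact_force: [-0.5, 0.4, 5.7]
opening: 0.176
finger_force: 29.7
```

>>> jog_arm --increments '[{"dx": 0,"dy": 0.03,"dz": 0.02,"ax": 0,"ay": 0,"az": 0,"gripper": -1},{"dx": 0,"dy": 0.08,"dz": 0.02,"ax": 0,"ay": 0,"az": 0,"gripper": -1},{"dx": 0,"dy": 0.14,"dz": 0.02,"ax": 0,"ay": 0,"az": 0,"gripper": -1},{"dx": 0,"dy": 0.2,"dz": 0.02,"ax": 0,"ay": 0,"az": 0,"gripper": -1},{"dx": 0,"dy": 0.26,"dz": 0.02,"ax": 0,"ay": 0,"az": 0,"gripper": -1},{"dx": -0.01,"dy": 0.31,"dz": 0.02,"ax": 0,"ay": 0,"az": 0,"gripper": -1},{"dx": -0.01,"dy": 0.35,"dz": 0.02,"ax": 0,"ay": 0,"az": 0,"gripper": -1},{"dx": -0.01,"dy": 0.38,"dz": 0.02,"ax": 0,"ay": 0,"az": 0,"gripper": -1},{"dx": -0.01,"dy": 0.4,"dz": 0.02,"ax": 0,"ay": 0,"az": 0,"gripper": -1},{"dx": -0.01,"dy": 0.4,"dz": 0.02,"ax": 0,"ay": 0,"az": 0,"gripper": -1}]'

```text
time: 4.8
eef_pos: [0.4787, -0.0079, 0.0821]
tcp_rot: [-0.013, 1.0, 0.0, -0.0]
contact_force: [-0.7, -0.3, -3.1]
opening: 0.175
finger_force: 28.6
```

```bash
python3 - <<'E'
from look import *
r,uv,P=wrist('w3.png'); z=P[:,2]
box('left wall',P,(z>.043)&(z<.05)&(P[:,0]<.6)&(P[:,0]>.5)&(P[:,1]>-.03))
box('rim',P,(z>.043)&(z<.05)&(P[:,0]<.51)&(P[:,0]>.45))
box('handle',P,(z>.09)&(z<.11)&(P[:,0]<.6)&(P[:,0]>.53))
E
```

```text
4.8 [-0.2292  0.0803  2.1693  0.0007  0.893  -1.8257] [ 0.4787 -0.0079  0.0821] [-0.0126  0.9999  0.0004 -0.0004] 0.17527272531944937 28.555627763271332 [-0.6826 -0.3034 -3.0798]
left wall 0  
rim 517 [ 0.4817 -0.0722  0.0457] [[ 0.4729 -0.1613  0.0431]
 [ 0.4846  0.0161  0.0479]]
handle 0
```

View pics/w3.png

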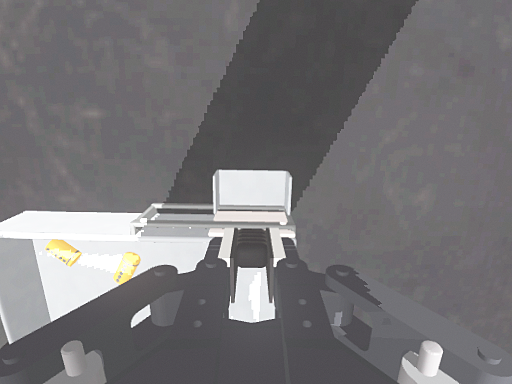

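The tab is now centred over the lip (tab at about column 252, lip at columns 213-291), and the panel lines up with the lip. The gate seems to have hit its stop, and the tote then slid a little. I'll release, rise, and check.

>>> jog_arm --increments '[{"dx": 0,"dy": 0,"dz": 0,"ax": 0,"ay": 0,"az": 0,"gripper": 0},{"dx": 0,"dy": 0,"dz": 0,"ax": 0,"ay": 0,"az": 0,"gripper": 0},{"dx": 0,"dy": 0,"dz": 0,"ax": 0,"ay": 0,"az": 0,"gripper": 0},{"dx": 0,"dy": 0,"dz": 0,"ax": 0,"ay": 0,"az": 0,"gripper": 0},{"dx": 0,"dy": 0,"dz": 0.3,"ax": 0,"ay": 0,"az": 0,"gripper": 0},{"dx": 0,"dy": 0,"dz": 0.7,"ax": 0,"ay": 0,"az": 0,"gripper": 0},{"dx": 0,"dy": 0,"dz": 1,"ax": 0,"ay": 0,"az": 0,"gripper": 0},{"dx": 0,"dy": 0,"dz": 1,"ax": 0,"ay": 0,"az": 0,"gripper": 0},{"dx": 0,"dy": 0,"dz": 1,"ax": 0,"ay": 0,"az": 0,"gripper": 0}]'

```text
time: 5.75
eef_pos: [0.4795, -0.0085, 0.2034]
tcp_rot: [-0.013, 1.0, -0.0, 0.001]
contact_force: [-0.1, -0.4, -0.7]
opening: 0.499
finger_force: 0.0
```

```bash
python3 - <<'E'
from look import *
r,uv,P=wrist('w4.png'); z=P[:,2]
box('tabtop',P,(z>.07)&(z<.085)&(P[:,0]<.51)&(P[:,0]>.45)&(P[:,1]>-.12)&(P[:,1]<.05))
box('handle',P,(z>.09)&(z<.11)&(P[:,0]<.6)&(P[:,0]>.53))
s=snap('scene','s4.png'); vv,uu=np.mgrid[150:290,170:330]; uv=np.c_[uu.ravel(),vv.ravel()]; uv=uv[s['depth'][uv[:,1],uv[:,0]]>0]
P=pts(s,uv,s['extrinsics']);z=P[:,2]
box('s tab',P,(z>.06)&(z<.085)&(P[:,0]<.5)&(P[:,0]>.46)&(P[:,1]>-.12)&(P[:,1]<.05))
m=(z>.09)&(z<.105)&(P[:,0]<.585)&(P[:,0]>.54)
box('s handle',P,m);print(np.polyfit(P[m][:,1],P[m][:,0],1))
for n,a in(('right',P[:,1]<-.15),('left',P[:,1]>-.03)): box(n,P,(z>.043)&(z<.05)&(P[:,0]<.6)&(P[:,0]>.5)&a)
a=cv2.resize(s['frame'][160:280,180:310],None,fx=4,fy=4,interpolation=cv2.INTER_CUBIC)
b=cv2.resize(r['frame'][90:330,60:330],(540,480))[:, :280]
cv2.imwrite('pics/z4.png',np.hstack([a[:480],b]))
E
```

```text
5.75 [-0.2297 -0.1032  2.0959  0.0001  1.1463 -1.8261] [ 0.4795 -0.0085  0.2034] [-0.0128  0.9999 -0.0003  0.0013] 0.4992821885215954 0.0 [-0.0505 -0.3887 -0.7423]
tabtop 60 [ 0.4755 -0.0089  0.0763] [[ 0.4712 -0.0162  0.0706]
 [ 0.4814 -0.0016  0.0777]]
handle 492 [ 0.5532 -0.0358  0.0957] [[ 0.5478 -0.1823  0.0906]
 [ 0.563   0.0201  0.0994]]
s tab 56 [ 0.474  -0.0109  0.0743] [[ 0.4686 -0.0153  0.0603]
 [ 0.4809  0.0006  0.0803]]
s handle 493 [ 0.5538 -0.094   0.0989] [[ 0.5472 -0.1825  0.0908]
 [ 0.563   0.0212  0.1028]]
[-0.0114  0.5532]
right 91 [ 0.5464 -0.1791  0.0472] [[ 0.5032 -0.183   0.0432]
 [ 0.5974 -0.1761  0.0498]]
left 68 [0.5426 0.0179 0.0472] [[0.5014 0.0154 0.0431]
 [0.5968 0.0224 0.0497]]
```

View pics/w4.png

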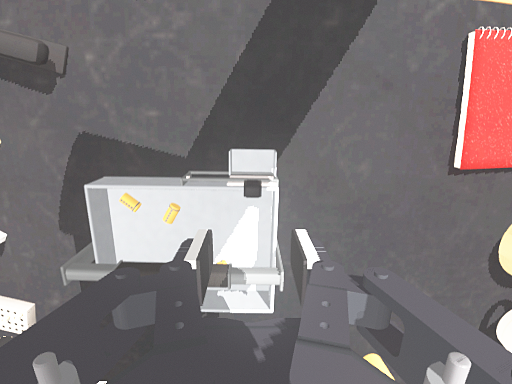

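The tab moved +27 mm relative to the tote, and the tote slid 20 mm. I need to confirm that it's really at its stop.

View pics/z4.png

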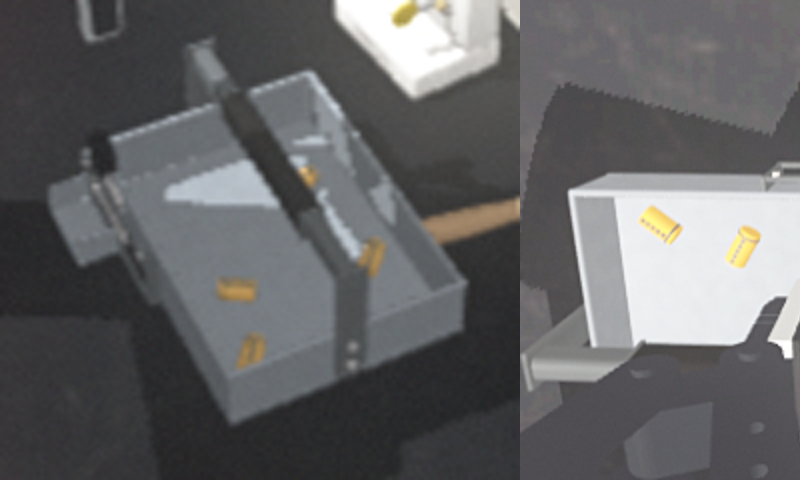

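The scene crop shows the tab by the spout (100, 150), but not clearly enough to say it's fully shut. I'll pinch again and push further with slight down-pressure. If the tab-to-tote offset doesn't change, it's at the stop.

>>> jog_arm --increments '[{"dx": -0.02,"dy": 0,"dz": -0.4,"ax": 0,"ay": 0,"az": 0,"gripper": 0},{"dx": -0.02,"dy": 0,"dz": -0.7,"ax": 0,"ay": 0,"az": 0,"gripper": 0},{"dx": -0.02,"dy": 0,"dz": -0.9,"ax": 0,"ay": 0,"az": 0,"gripper": 0},{"dx": -0.02,"dy": 0,"dz": -1,"ax": 0,"ay": 0,"az": 0,"gripper": -0.3},{"dx": -0.02,"dy": 0,"dz": -1,"ax": 0,"ay": 0,"az": 0,"gripper": -1},{"dx": -0.02,"dy": 0,"dz": -1,"ax": 0,"ay": 0,"az": 0,"gripper": -1},{"dx": -0.02,"dy": 0,"dz": -1,"ax": 0,"ay": 0,"az": 0,"gripper": -1},{"dx": -0.02,"dy": 0,"dz": -1,"ax": 0,"ay": 0,"az": 0,"gripper": -1}]'

```text
time: 6.65
eef_pos: [0.4763, -0.0082, 0.0826]
tcp_rot: [-0.013, 1.0, 0.0, -0.0]
contact_force: [-1.2, -0.1, -5.3]
opening: 0.178
finger_force: 27.5
```

>>> jog_arm --increments '[{"dx": 0,"dy": 0.03,"dz": -0.01,"ax": 0,"ay": 0,"az": 0,"gripper": -1},{"dx": 0,"dy": 0.06,"dz": -0.01,"ax": 0,"ay": 0,"az": 0,"gripper": -1},{"dx": 0,"dy": 0.09,"dz": -0.01,"ax": 0,"ay": 0,"az": 0,"gripper": -1},{"dx": 0,"dy": 0.12,"dz": -0.01,"ax": 0,"ay": 0,"az": 0,"gripper": -1}]'

```text
time: 7.05
eef_pos: [0.4769, 0.0063, 0.0814]
tcp_rot: [-0.013, 1.0, -0.0, 0.0]
contact_force: [0.1, -1.2, -4.1]
opening: 0.178
finger_force: 27.5
```

>>> jog_arm --increments '[{"dx": 0,"dy": 0.03,"dz": 0,"ax": 0,"ay": 0,"az": 0,"gripper": -1},{"dx": 0,"dy": 0.03,"dz": 0,"ax": 0,"ay": 0,"az": 0,"gripper": -1},{"dx": 0,"dy": 0.03,"dz": 0,"ax": 0,"ay": 0,"az": 0,"gripper": 0},{"dx": 0,"dy": 0.03,"dz": 0,"ax": 0,"ay": 0,"az": 0,"gripper": 0},{"dx": 0,"dy": 0.03,"dz": 0,"ax": 0,"ay": 0,"az": 0,"gripper": 0},{"dx": 0,"dy": 0.03,"dz": 0,"ax": 0,"ay": 0,"az": 0,"gripper": 0},{"dx": 0,"dy": 0.03,"dz": 0.4,"ax": 0,"ay": 0,"az": 0,"gripper": 0},{"dx": 0,"dy": 0.03,"dz": 0.8,"ax": 0,"ay": 0,"az": 0,"gripper": 0},{"dx": 0,"dy": 0.03,"dz": 1,"ax": 0,"ay": 0,"az": 0,"gripper": 0},{"dx": 0,"dy": 0.03,"dz": 1,"ax": 0,"ay": 0,"az": 0,"gripper": 0}]'

```text
time: 8.05
eef_pos: [0.4796, 0.009, 0.2065]
tcp_rot: [-0.013, 1.0, -0.001, 0.005]
contact_force: [0.1, -0.0, 0.6]
opening: 0.499
finger_force: 0.0
```

```bash
python3 - <<'E'
from look import *
r,uv,P=wrist('w5.png'); z=P[:,2]
box('tabtop',P,(z>.07)&(z<.085)&(P[:,0]<.51)&(P[:,0]>.45)&(P[:,1]>-.12)&(P[:,1]<.08))
box('handle',P,(z>.09)&(z<.11)&(P[:,0]<.6)&(P[:,0]>.53))
s=snap('scene','s5.png'); vv,uu=np.mgrid[150:290,170:330]; uv=np.c_[uu.ravel(),vv.ravel()]; uv=uv[s['depth'][uv[:,1],uv[:,0]]>0]
P=pts(s,uv,s['extrinsics']);z=P[:,2]
box('s tab',P,(z>.06)&(z<.085)&(P[:,0]<.5)&(P[:,0]>.46)&(P[:,1]>-.12)&(P[:,1]<.08))
m=(z>.09)&(z<.105)&(P[:,0]<.585)&(P[:,0]>.54)
box('s handle',P,m);print(np.polyfit(P[m][:,1],P[m][:,0],1))
t=snap('top','t5.png'); vv,uu=np.mgrid[175:265,225:325]; uv=np.c_[uu.ravel(),vv.ravel()]; uv=uv[t['depth'][uv[:,1],uv[:,0]]>0]
P=pts(t,uv,t['extrinsics']);z=P[:,2]; m=(z>.09)&(z<.105)&(P[:,0]<.585)&(P[:,0]>.54); box('t handle',P,m)
E
```

```text
8.05 [-0.1931 -0.111   2.097   0.      1.1448 -1.7895] [0.4796 0.009  0.2065] [-0.0128  0.9999 -0.0011  0.0053] 0.4993254133567791 0.0 [ 0.065  -0.0251  0.5735]
tabtop 58 [0.4773 0.0102 0.0763] [[0.4727 0.0029 0.0709]
 [0.4832 0.0176 0.0775]]
handle 497 [ 0.5544 -0.021   0.0957] [[ 0.5495 -0.1642  0.0904]
 [ 0.565   0.0382  0.0996]]
s tab 53 [0.4752 0.0073 0.0742] [[0.4703 0.0033 0.0609]
 [0.4821 0.0186 0.0801]]
s handle 484 [ 0.5552 -0.0751  0.0989] [[ 0.5489 -0.1643  0.0906]
 [ 0.5648  0.0394  0.1026]]
[-0.0104  0.5551]
t handle 329 [ 0.559  -0.0602  0.0977] [[ 0.5515 -0.1602  0.0919]
 [ 0.5672  0.0371  0.1037]]
```

Tab and tote both moved +18 mm together, so the gate is at its hard stop and shut. The handle centre is now about (0.557, -0.063). Next I'll go above it with the jaws turned along x.

>>> jog_arm --increments '[{"dx": 0.67,"dy": -0.61,"dz": 0,"ax": 0,"ay": 0,"az": -1,"gripper": 0},{"dx": 0.67,"dy": -0.61,"dz": 0,"ax": 0,"ay": 0,"az": -1,"gripper": 0},{"dx": 0.67,"dy": -0.61,"dz": 0,"ax": 0,"ay": 0,"az": -1,"gripper": 0},{"dx": 0.67,"dy": -0.61,"dz": 0,"ax": 0,"ay": 0,"az": -1,"gripper": 0},{"dx": 0.67,"dy": -0.61,"dz": 0,"ax": 0,"ay": 0,"az": -1,"gripper": 0},{"dx": 0.67,"dy": -0.61,"dz": 0,"ax": 0,"ay": 0,"az": -1,"gripper": 0},{"dx": 0.67,"dy": -0.61,"dz": 0,"ax": 0,"ay": 0,"az": -1,"gripper": 0},{"dx": 0.67,"dy": -0.61,"dz": 0,"ax": 0,"ay": 0,"az": -1,"gripper": 0},{"dx": 0.67,"dy": -0.61,"dz": 0,"ax": 0,"ay": 0,"az": -1,"gripper": 0},{"dx": 0.67,"dy": -0.61,"dz": 0,"ax": 0,"ay": 0,"az": -1,"gripper": 0}]'

```text
time: 9.2
eef_pos: [0.5557, -0.0633, 0.1982]
tcp_rot: [0.675, 0.738, -0.001, -0.002]
contact_force: [-0.6, -0.0, -0.6]
opening: 0.498
finger_force: 0.0
```

>>> jog_arm --increments '[{"dx": 0,"dy": 0,"dz": 0,"ax": 0,"ay": 0,"az": -0.06,"gripper": 0},{"dx": 0,"dy": 0,"dz": 0,"ax": 0,"ay": 0,"az": -0.06,"gripper": 0},{"dx": 0,"dy": 0,"dz": 0,"ax": 0,"ay": 0,"az": -0.06,"gripper": 0}]'

```text
time: 9.5
eef_pos: [0.5561, -0.0634, 0.1992]
tcp_rot: [0.706, 0.709, -0.001, -0.001]
contact_force: [-0.1, 0.1, 0.4]
opening: 0.5
finger_force: 0.0
```

```bash
python3 - <<'E'
from look import *
r,uv,P=wrist('w6.png'); z=P[:,2]
print(R.from_quat(get_state()['tcp_rot']).as_matrix()[:,1])
m=(z>.09)&(z<.11)&(P[:,0]<.58)&(P[:,0]>.53)&(P[:,1]<.04)&(P[:,1]>-.17)
box('handle',P,m); print(np.polyfit(P[m][:,1],P[m][:,0],1))
E
```

```text
9.5 [-0.2947  0.09    1.9119 -0.      1.143  -0.2988] [ 0.5561 -0.0634  0.1992] [ 0.7057  0.7085 -0.0008 -0.0015] 0.49981470620592755 0.0 [-0.1059  0.1143  0.4427]
[ 1.      0.0037 -0.0024]
handle 1064 [ 0.5581 -0.0483  0.0975] [[ 0.5515 -0.1632  0.0931]
 [ 0.566   0.0369  0.0997]]
[-0.0076  0.5578]
```

View pics/w6.png

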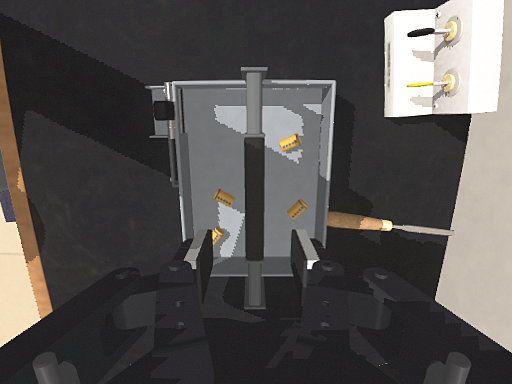

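The wrist view shows the sleeve centred between the jaws (column about 255), with the tab at the spout end (163, 110) and all four plugs in the tray. I'll descend and grip.

>>> jog_arm --increments '[{"dx": 0.01,"dy": 0,"dz": -0.3,"ax": 0,"ay": 0,"az": 0,"gripper": 0},{"dx": 0.01,"dy": 0,"dz": -0.55,"ax": 0,"ay": 0,"az": 0,"gripper": 0},{"dx": 0.01,"dy": 0,"dz": -0.8,"ax": 0,"ay": 0,"az": 0,"gripper": 0},{"dx": 0.01,"dy": 0,"dz": -0.91,"ax": 0,"ay": 0,"az": 0,"gripper": 0},{"dx": 0.01,"dy": 0,"dz": -0.91,"ax": 0,"ay": 0,"az": 0,"gripper": 0},{"dx": 0.01,"dy": 0,"dz": -0.91,"ax": 0,"ay": 0,"az": 0,"gripper": 0}]'

```text
time: 10.15
eef_pos: [0.5589, -0.0638, 0.0928]
tcp_rot: [0.706, 0.708, 0.0, 0.001]
contact_force: [0.6, -0.4, 0.3]
opening: 0.502
finger_force: 0.0
```

>>> jog_arm --increments '[{"dx": 0,"dy": 0,"dz": 0,"ax": 0,"ay": 0,"az": 0,"gripper": -1},{"dx": 0,"dy": 0,"dz": 0,"ax": 0,"ay": 0,"az": 0,"gripper": -1},{"dx": 0,"dy": 0,"dz": 0,"ax": 0,"ay": 0,"az": 0,"gripper": -1},{"dx": 0,"dy": 0,"dz": 0,"ax": 0,"ay": 0,"az": 0,"gripper": -1},{"dx": 0,"dy": 0,"dz": 0,"ax": 0,"ay": 0,"az": 0,"gripper": -1},{"dx": 0,"dy": 0,"dz": 0,"ax": 0,"ay": 0,"az": 0,"gripper": -1}]' --force 90

```text
time: 10.75
eef_pos: [0.5592, -0.064, 0.0941]
tcp_rot: [0.706, 0.708, 0.0, 0.001]
contact_force: [-1.7, 0.3, 6.1]
opening: 0.17
finger_force: 88.8
```

Gripped: the opening is 14.5 mm and the force 89 N. I'll lift straight up gently, then tilt 38° about (-x, -y).

>>> jog_arm --increments '[{"dx": 0,"dy": 0,"dz": 0.08,"ax": 0,"ay": 0,"az": 0,"gripper": -1},{"dx": 0,"dy": 0,"dz": 0.2,"ax": 0,"ay": 0,"az": 0,"gripper": -1},{"dx": 0,"dy": 0,"dz": 0.34,"ax": 0,"ay": 0,"az": 0,"gripper": -1},{"dx": 0,"dy": 0,"dz": 0.48,"ax": 0,"ay": 0,"az": 0,"gripper": -1},{"dx": 0,"dy": 0,"dz": 0.62,"ax": 0,"ay": 0,"az": 0,"gripper": -1},{"dx": 0,"dy": 0,"dz": 0.76,"ax": 0,"ay": 0,"az": 0,"gripper": -1},{"dx": 0,"dy": 0,"dz": 0.88,"ax": 0,"ay": 0,"az": 0,"gripper": -1},{"dx": 0,"dy": 0,"dz": 0.96,"ax": 0,"ay": 0,"az": 0,"gripper": -1},{"dx": 0,"dy": 0,"dz": 1,"ax": 0,"ay": 0,"az": 0,"gripper": -1},{"dx": 0,"dy": 0,"dz": 1,"ax": 0,"ay": 0,"az": 0,"gripper": -1}]'

```text
time: 11.75
eef_pos: [0.5583, -0.0636, 0.2124]
tcp_rot: [0.706, 0.708, 0.0, 0.0]
contact_force: [-0.0, 0.1, -6.1]
opening: 0.173
finger_force: 88.1
```

>>> jog_arm --increments '[{"dx": 0,"dy": 0,"dz": 0.05,"ax": -0.01,"ay": -0.01,"az": 0,"gripper": -1},{"dx": 0,"dy": 0,"dz": 0.12,"ax": -0.03,"ay": -0.03,"az": 0,"gripper": -1},{"dx": 0,"dy": 0,"dz": 0.2,"ax": -0.05,"ay": -0.05,"az": 0,"gripper": -1},{"dx": 0,"dy": 0,"dz": 0.28,"ax": -0.08,"ay": -0.08,"az": 0,"gripper": -1},{"dx": 0,"dy": 0,"dz": 0.36,"ax": -0.11,"ay": -0.11,"az": 0,"gripper": -1},{"dx": 0,"dy": 0,"dz": 0.42,"ax": -0.14,"ay": -0.14,"az": 0,"gripper": -1},{"dx": 0,"dy": 0,"dz": 0.46,"ax": -0.16,"ay": -0.16,"az": 0,"gripper": -1},{"dx": 0,"dy": 0,"dz": 0.48,"ax": -0.18,"ay": -0.18,"az": 0,"gripper": -1},{"dx": 0,"dy": 0,"dz": 0.5,"ax": -0.19,"ay": -0.19,"az": 0,"gripper": -1},{"dx": 0,"dy": 0,"dz": 0.5,"ax": -0.2,"ay": -0.2,"az": 0,"gripper": -1}]'

```text
time: 12.75
eef_pos: [0.5579, -0.0632, 0.2726]
tcp_rot: [0.689, 0.69, 0.0, 0.221]
contact_force: [0.3, -0.3, -6.0]
opening: 0.171
finger_force: 88.3
```

>>> jog_arm --increments '[{"dx": 0,"dy": 0,"dz": 0,"ax": -0.01,"ay": -0.01,"az": 0,"gripper": -1},{"dx": 0,"dy": 0,"dz": 0,"ax": -0.03,"ay": -0.03,"az": 0,"gripper": -1},{"dx": 0,"dy": 0,"dz": 0,"ax": -0.05,"ay": -0.05,"az": 0,"gripper": -1},{"dx": 0,"dy": 0,"dz": 0,"ax": -0.07,"ay": -0.07,"az": 0,"gripper": -1},{"dx": 0,"dy": 0,"dz": 0,"ax": -0.09,"ay": -0.09,"az": 0,"gripper": -1},{"dx": 0,"dy": 0,"dz": 0,"ax": -0.1,"ay": -0.1,"az": 0,"gripper": -1},{"dx": 0,"dy": 0,"dz": 0,"ax": -0.1,"ay": -0.1,"az": 0,"gripper": -1},{"dx": 0,"dy": 0,"dz": 0,"ax": -0.1,"ay": -0.1,"az": 0,"gripper": -1},{"dx": 0,"dy": 0,"dz": 0,"ax": -0.1,"ay": -0.1,"az": 0,"gripper": -1},{"dx": 0,"dy": 0,"dz": 0,"ax": -0.1,"ay": -0.1,"az": 0,"gripper": -1}]'

```text
time: 13.75
eef_pos: [0.5584, -0.0637, 0.2721]
tcp_rot: [0.668, 0.669, -0.0, 0.327]
contact_force: [-0.0, -0.1, -6.3]
opening: 0.171
finger_force: 88.4
```

```bash
python3 - <<'E'
from look import *
r,uv,P=wrist('w7.png')
T=R.from_quat(get_state()['tcp_rot']).as_matrix(); print(T, np.degrees(np.arccos(-T[2,2])))
s=snap('scene','s7.png'); t=snap('top','t7.png')
a=cv2.resize(s['frame'][110:270,150:330],None,fx=2.2,fy=2.2,interpolation=cv2.INTER_CUBIC)
b=cv2.resize(r['frame'],(396,297))
c=cv2.resize(t['frame'][150:270,210:330],(297,297))
top=np.hstack([b,c]); a=cv2.copyMakeBorder(a[:300],0,0,0,top.shape[1]-a.shape[1],0)
cv2.imwrite('pics/z7.png',np.vstack([top,a]))
E
```

```text
13.75 [-0.146  -0.1699  2.115  -0.5906  0.7241  0.2074] [ 0.5584 -0.0637  0.2721] [ 0.6677  0.6687 -0.0003  0.3271] 0.17111738932834786 88.37971329689026 [-0.0149 -0.0732 -6.3496]
[[ 0.1056  0.8932  0.4371]
 [ 0.8928  0.1084 -0.4372]
 [-0.4379  0.4364 -0.786 ]] 38.18619701498764
```

View pics/z7.png

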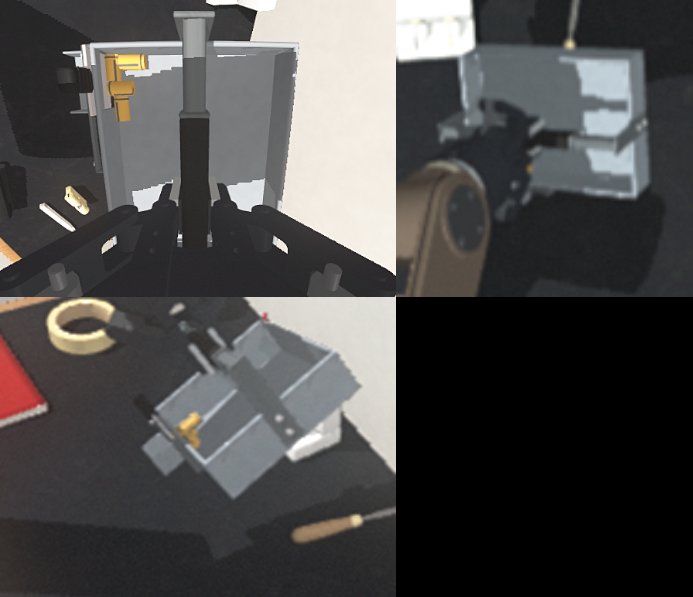

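The plugs have gathered at the spout corner in the wrist view (about (120, 80)). I'll count them and check their distances to the corner.

```bash
python3 - <<'E'
from look import *
r,uv,P=wrist('w8.png'); s=get_state(); T=R.from_quat(s['tcp_rot']).as_matrix()
Rt=np.c_[T[:,1],T[:,0],-T[:,2]]
o=s['eef_pos']+T[:,2]*.0045
L=(P-o)@Rt+[0,0,.088]   # tote frame
hsv=cv2.cvtColor(r['frame'],cv2.COLOR_BGR2HSV)[uv[:,1],uv[:,0]]
m=(hsv[:,1]>120)&(hsv[:,0]>12)&(hsv[:,0]<35)&(L[:,2]>0)&(L[:,2]<.045)&(abs(L[:,0])<.08)&(abs(L[:,1])<.105)
d=np.linalg.norm(L[m]-[-.072,.097,.006],axis=1); box('plugs local',L,m); print('dist',d.max(),np.percentile(d,[50,95]))
k=np.argsort(d)[-5:]; print(L[m][k])
t=(L[:,2]>.06)&(L[:,2]<.085)&(L[:,0]<-.06)&(L[:,0]>-.1); box('tab local',L,t)
print('lip z',(o+Rt@(np.array([-.109,.074,.002-.088])))[2])
cv2.imwrite('pics/z8.png',cv2.resize(r['frame'][40:170,60:230],None,fx=4,fy=4,interpolation=cv2.INTER_CUBIC))
E
```

```text
13.9 [-0.1459 -0.17    2.1152 -0.5908  0.724   0.2075] [ 0.5583 -0.0637  0.272 ] [ 0.6676  0.6688 -0.0003  0.3271] 0.173572876923514 88.3873987197876 [-0.2027 -0.779  -7.3692]
plugs local 529 [-0.0632  0.0771  0.016 ] [[-0.0755  0.0437  0.011 ]
 [-0.0424  0.097   0.0181]]
dist 0.057580579505046685 [0.0277 0.0523]
[[-0.0608  0.0422  0.0144]
 [-0.0598  0.0421  0.0131]
 [-0.0658  0.0412  0.0166]
 [-0.0641  0.0413  0.0175]
 [-0.063   0.0411  0.0167]]
tab local 302 [-0.0747  0.0743  0.074 ] [[-0.0831  0.0669  0.0608]
 [-0.072   0.0818  0.0758]]
lip z 0.12091677111130197
```

View pics/z8.png

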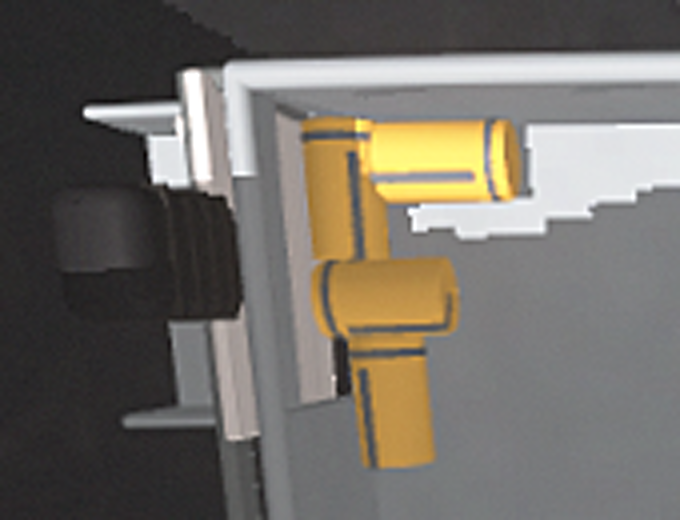

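All four plugs are behind the gate, with every visible plug point within 58 mm of the corner. The tab is at tote y = 74 mm, centred on the window, so the gate is shut. The lip is 121 mm above the desk and the tilt is 38°. Handing in.

```bash
python3 -c "
from plant import job
print(job.sign_off())"
```

```text
the job is handed in; nothing more can be done
None
```

The job is handed in, with no verdict returned: the gate is shut, the tote is held still at a 38° tilt with its lip about 12 cm above the desk, all four plugs are in the spout corner, and the arm kept clear of the bystanders.

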